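# Shut the peg pot and bring it to the front of the turning caddy

## Task

Close the lid of the lidded pot on the turning caddy so the steel pegs stay in, then take the caddy's upright handle between the fingers and turn the turntable until the lidded pot stands squarely at the front, in line with the pointer on the base. Finish with the handle still gripped, holding the turntable still there with the lid shut; do not let go. Leave the mallet, the saucer and the two yellow pegs where they lie.

Things in the scene. Friction and masses are not known exactly. Their poses are not given: they have to be found in the camera images.
- carousel (a joint): Angle of the white turntable (rad) about its vertical axis, growing anticlockwise from above. 0, or 6.283 after a whole turn, is the lidded pot exactly at the pointer; stops at -0.6 and 6.9. Starts at 0.9 to 5.4: turn down to 0 or up to 6.283, either serves. It stays where it is left (friction 0.12 N m, some 1.5 N at the handle).
- turn_axis (a point): Point on the turntable's axis, on its white 240 mm disc's top, 28 mm above the bench. The grey base is fixed, in another place and yaw each time. The disc carries three equal red pots 80 mm from the axis (68 mm wide at the rim, rims 100 mm above the bench): the lidded one and an open one 90 degrees to each side; the handle stands opposite the lidded pot.
- pointer_tip (a point): Tip of the pointer, a flat grey arrow-shaped tab 30 mm wide that sticks out of the round grey base and marks the caddy's front; 167 mm from the axis, 14 mm above the bench. It faces roughly towards the robot.
- front_spot (a point): Where the centre of the lidded pot's rim must come: 80 mm from the turntable's axis towards the pointer, 100 mm above the bench. Fixed with the base.
- pot (a point): Centre of the rim of the lidded pot (the only pot with a lid, five steel pegs inside), 80 mm from the turntable's axis, 100 mm above the bench; it goes round with the turntable.
- lid (a joint): Opening of the round red lid (rad): 0 shut and level on the rim, growing as it opens, up to 1.6; starts at 0.6 to 1.1. Stiff hinge: it stays where left and shuts with 1 to 2 N pressed down on its outer part. 72 mm across, 6 mm thick, a 24 mm wide finger tab at its outer end; shut, its top is 107 mm above the bench.
- lid_hinge (a point): Middle of the lid's hinge line, 100 mm above the bench, 44 mm from the turntable's axis towards the lidded pot. The hinge is level and lies on the pot's inner side, so the lid opens with its outer end rising towards the middle of the turntable.
- lid_edge (a point): End of the lid's finger tab, on its top face: 84 mm from the hinge along the lid; moves with the lid.
- handle: The upright handle: a black round sleeve 22 mm in diameter and 50 mm tall that spins freely on a steel post, 85 mm from the turntable's axis, opposite the lidded pot. Origin at the middle of the sleeve, 138 mm above the bench (sleeve from 113 to 163 mm). Nothing else stands as high once the lid is shut. As the sleeve spins, a gripper can carry it round without turning.
- mallet: Bystander: black rubber mallet lying on the bench, 280 mm long, head 64 mm high; origin on its underside below the handle. Leave alone.
- saucer: Bystander: white ceramic saucer 140 mm across near the bench's far edge; origin under its centre. Leave alone.
- yellow_peg1: Bystander: yellow plastic peg with a cross head, 135 mm long, 12 mm high, lying flat; origin under its middle. Leave alone.
- yellow_peg2: Bystander: a second yellow peg like the first. Leave alone.

How it is judged:
On the way, in this order (a step that is already met when the one before it is completed fails the run):
1. the lid of the lidded pot is shut (value of joint lid below 0.08 rad), for 0.2 s.
2. with the handle between the fingers, the lidded pot is brought to the front and stands still there (horizontal distance between pot and front_spot below 0.01 m and value of joint lid below 0.08 rad and contact force between the fingers and handle above 3 N and horizontal distance between the grasp point and handle below 0.014 m and velocity of joint carousel between -0.05 and 0.05 rad/s), for 0.2 s.
At the end, for the whole second after the job is handed in: The lidded pot's centre is within 10 mm of the front spot in line with the pointer, its lid is shut (under 0.08 rad), the turntable stands still (under 0.05 rad/s), and the handle is between the fingers (within 14 mm of the grasp point, seen from above) and gripped with more than 3 N (all of step 2); the arm keeps its last pose, push and grip.
It fails at once if the mallet is moved by more than 30 mm (distance of mallet from where it was at the start of the episode above 0.03 m).
It fails at once if the saucer is moved by more than 30 mm (distance of saucer from where it was at the start of the episode above 0.03 m).
It fails at once if the yellow peg1 is moved by more than 30 mm (distance of yellow_peg1 from where it was at the start of the episode above 0.03 m).
It fails at once if the yellow peg2 is moved by more than 30 mm (distance of yellow_peg2 from where it was at the start of the episode above 0.03 m).
It also fails if it takes over 48 s, if anything falls off the work surface, if the arm or the gripper's body presses on something with over 40 N, if the wrist force passes 120 N, or if a joint passes its speed limit or range.

## Robot

A 7-joint arm with a two-finger parallel gripper is mounted at the origin on the work surface. World frame = base frame: x ahead of the robot, y to its left, z up, the work surface at z = 0. Lengths are in m, angles in rad, forces in N, time in s.
With the tool pointing down it reaches from about 0.425 to 0.925 m from the base axis. Payload 6.8 kg.
Tool frame: the origin (TCP) lies where the fingers leave the gripper's body, on its centre line; the fingertips stand 80 mm ahead of it and the grasp point (between the pads) lies 61 mm ahead of it; x points along the fingers, y is the direction in which the jaws open and shut, and the axes are right-handed (so a half turn about x gives the same grasp; the last joint's range is limited). The gripper opens to 88 mm and grips with 3 to 60 N. Pads are 20 mm wide; open, the fingers measure 115 mm over their backs; the gripper's body (75 mm by 178 mm) begins 61 mm behind the grasp point.
Start: joints at [-1.419, 0.477, 0.022, 1.555, -0.011, 1.109, -0.083], TCP at [0.173, 0.652, 0.303] pointing down, gripper open.
Joint ranges: [-2.96, 2.96], [-0.34, 2.1], [-1.41, 1.46], [0.24, 2.44], [-1.37, 4.51], [0.17, 1.92], [-2.96, 2.96]. Speed limits (rad/s): [2.39, 2.39, 3.14, 3.14, 3.14, 3.14, 3.14].

## Interface

Orientations are given as a unit quaternion [w, x, y, z].
In Python, from workcell import bot gives the robot as it stands.
- The arm moves only by the tool drive_tool, never from a script. Its arguments are lists of equal length, an entry for each row: "delta_pos": the shift along the tool's x, y, z in m, a list of three; "spin": the turn about the tool's x in degrees. In form: {"delta_pos": [[dx, dy, dz], ...], "spin": [spin, ...]}. A call has 1 to 12 rows; each row shifts and turns the commanded pose from where the row before left it, along the tool's axes as they then stand; what a row does not reach is not made up. A row lasts 1/8 s, in which the tool goes at most 62.5 mm and 10.7 degrees, less where a joint would pass 70% of its speed; a pose out of reach is approached as far as the arm can. A call is refused whole if a number of a shift passes 0.0625 or a number of a turn 10.7, either way. A call with a gripper value outside its range is refused whole. "fingers" is the finger opening in m, from 0 to 0.0878, set as the call begins (left out, the last holds). The fingers move at their own pace and stop on an object; "newtons" is the grip in N (left out, the last holds). Time passes only in rows, so rows that do not move let the fingers close. It gives the time, the measured TCP pose, the force and the opening at its end, in the units of the state.
- bot.get_obs(): the state, without advancing time (a new reading comes with each control period).
- bot.snapshot(name): name is "scene" or "top"; returns the picture (420x560x3 uint8, blue, green, red); there is no depth.
- bot.camera_params(name): a dict with "K" (3x3 intrinsics, pixels), "T" (4x4, takes a point from camera to world coordinates). Camera axes: x right, y up, looking along -z (the intrinsics and any distortion apply to the point x, -y, -z); pixel columns grow to the right and rows downward; lengths in m; the calibration is good to about 2 mm. A picture is of the moment at which its call begins. camera_params takes no time and is no camera call.
- bot.close_job(): hands the job in, once; it reports no verdict.
The state is a dict: "clock": time; "q": joint angles; "qd": joint speeds; "joint_efforts": joint torques, N m; "tcp_pos": TCP position; "orientation": TCP orientation; "force": force on the tool from outside, world axes, zero at the start; "torque": the same for the moment, N m; "finger_gap": finger opening in m.
Only numpy, scipy, OpenCV 4.12 (cv2) and the standard library are available. Lean on these libraries where they do the work, as an engineer would, in place of code of your own. Each camera call takes 0.05 s, during which the arm holds its last target.

## Working session

There is one attempt and no reset: what is moved stays moved. The work goes in short steps, Python scripts to look and compute and a tool call to move; the robot and the scene stay as the last step left them, time stands still between calls to the robot, and variables do not carry over. Pictures are saved under pics/ and viewed, and the job is handed in when it is done.

Besides the shell and the picture viewer there is one more tool, called after "Call:" by a JSON object that holds its "method" and its "body". drive_tool: Moves the arm, as the interface text tells. Its arguments: {"type":"object","properties":{"delta_pos":{"type":"array"},"spin":{"type":"array"},"fingers":{"type":"number"},"newtons":{"type":"number"}},"required":["delta_pos","spin"]}

```bash
mkdir -p pics; python3 - <<'E'
from workcell import bot
import cv2,numpy as np
np.set_printoptions(precision=4,suppress=True)
for n in("scene","top"):
    cv2.imwrite(f"pics/{n}0.png",bot.snapshot(n)); p=bot.camera_params(n); print(p)
print(bot.get_obs())
E
```

```text
{'K': array([[541.2339,   0.    , 280.8521],
       [  0.    , 541.2339, 205.4624],
       [  0.    ,   0.    ,   1.    ]]), 'T': array([[ 0.8952, -0.3824,  0.229 ,  0.9477],
       [ 0.4457,  0.7613, -0.471 , -0.7286],
       [ 0.0058,  0.5237,  0.8519,  1.4315],
       [ 0.    ,  0.    ,  0.    ,  1.    ]])}
{'K': array([[379.9799,   0.    , 278.8818],
       [  0.    , 379.9799, 209.9273],
       [  0.    ,   0.    ,   1.    ]]), 'T': array([[ 0.0275,  0.9833, -0.1799,  0.3701],
       [-0.9996,  0.0252, -0.0151, -0.0291],
       [-0.0103,  0.1802,  0.9836,  1.2311],
       [ 0.    ,  0.    ,  0.    ,  1.    ]])}
{'clock': 0.1, 'q': array([-1.4191,  0.4777,  0.0223,  1.5563, -0.0115,  1.1093, -0.0831]), 'qd': array([-0.0024, -0.0016,  0.0013, -0.0013,  0.0023,  0.0015, -0.0006]), 'joint_efforts': array([  0.0044, -58.4088,   1.5401, -27.3312,  -0.0541,   0.013 ,
         0.    ]), 'tcp_pos': array([0.1733, 0.652 , 0.3018]), 'orientation': array([ 0.7011,  0.091 ,  0.7012, -0.0922]), 'force': array([-0.4013, -0.4294,  0.4021]), 'torque': array([-0.0345,  0.0422, -0.0258]), 'finger_gap': 0.08780448561507448}
```

View pics/scene0.png

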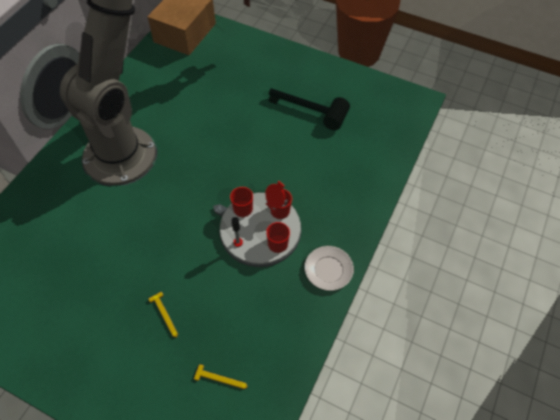

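View pics/top0.png

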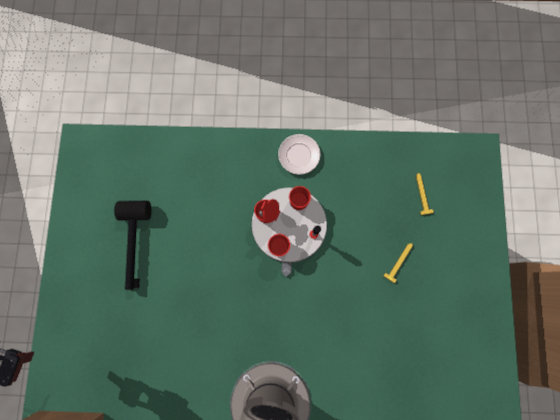

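```bash
cat > h.py <<'E'
import cv2,numpy as np
from workcell import bot
np.set_printoptions(precision=4,suppress=True)
def ray(n,u,v):
    p=bot.camera_params(n);K=p["K"];T=p["T"]
    d=np.array([(u-K[0,2])/K[0,0],-(v-K[1,2])/K[1,1],-1.]);return T[:3,3],T[:3,:3]@d
def plane(n,u,v,z):
    o,d=ray(n,u,v);return o+d*(z-o[2])/d[2]
def proj(n,P):
    p=bot.camera_params(n);K=p["K"];T=p["T"];c=T[:3,:3].T@(np.asarray(P)-T[:3,3])
    return np.array([K[0,0]*c[0]/-c[2]+K[0,2],K[1,1]*c[1]/c[2]*1+K[1,2]])
def tri(a,b):
    (o1,d1),(o2,d2)=ray("scene",*a),ray("top",*b)
    d1/=np.linalg.norm(d1);d2/=np.linalg.norm(d2)
    s=np.linalg.lstsq(np.c_[d1,-d2],o2-o1,rcond=None)[0]
    A,B=o1+s[0]*d1,o2+s[1]*d2
    return (A+B)/2,np.linalg.norm(A-B)
E
python3 - <<'E'
import cv2
a=cv2.imread("pics/scene0.png")[160:280,190:350];b=cv2.imread("pics/top0.png")[170:290,230:350]
cv2.imwrite("pics/s1.png",cv2.resize(a,None,fx=5,fy=5,interpolation=cv2.INTER_CUBIC))
cv2.imwrite("pics/t1.png",cv2.resize(b,None,fx=5,fy=5,interpolation=cv2.INTER_CUBIC))
E
```

```text
(no output)
```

View pics/s1.png

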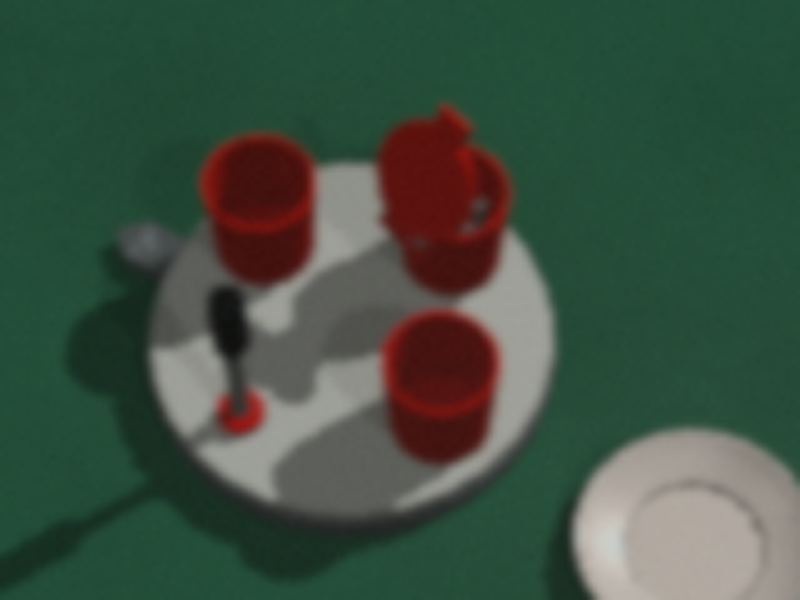

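View pics/t1.png

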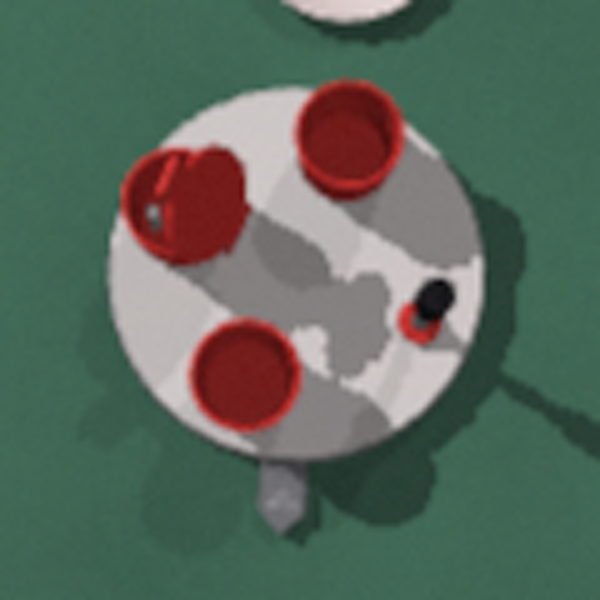

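```bash
cat > m.py <<'E'
from h import *
from scipy.optimize import least_squares
def masks(img):
    hsv=cv2.cvtColor(img,cv2.COLOR_BGR2HSV);return hsv
def circ(P,r=None,tol=0.004):
    f=lambda c:np.hypot(P[:,0]-c[0],P[:,1]-c[1])-(c[2] if r is None else r)
    c0=list(P.mean(0)[:2])+[0.1]
    return least_squares(f,c0,loss="soft_l1",f_scale=0.001).x
if __name__=="__main__":
  for n,box in(("top",(170,290,230,350)),("scene",(160,290,190,305))):
    img=cv2.imread(f"pics/{n}0.png");hsv=cv2.cvtColor(img,cv2.COLOR_BGR2HSV)
    y0,y1,x0,x1=box
    m=np.zeros(img.shape[:2],np.uint8)
    sub=hsv[y0:y1,x0:x1]
    w=((sub[...,1]<60)&(sub[...,2]>80)).astype(np.uint8)
    red=((sub[...,1]>120)&((sub[...,0]<12)|(sub[...,0]>168))).astype(np.uint8)
    nl,lab,st,ce=cv2.connectedComponentsWithStats(w)
    k=1+np.argmax(st[1:,4]);w=(lab==k).astype(np.uint8)
    c=max(cv2.findContours(w,cv2.RETR_EXTERNAL,cv2.CHAIN_APPROX_NONE)[0],key=len)
    h=cv2.convexHull(c)[:,0]
    P=np.array([plane(n,u+x0,v+y0,0.028) for u,v in h])
    print(n,"disc",circ(P,r=.12),circ(P),len(h), (np.hypot(*(P[:,:2]-circ(P,r=.12)[:2]).T)))
    nl,lab,st,ce=cv2.connectedComponentsWithStats(red)
    for i in range(1,nl):
        if st[i,4]>15: print("red",st[i],ce[i]+[x0,y0])
    bl=(sub[...,2]<40).astype(np.uint8)
    nl,lab,st,ce=cv2.connectedComponentsWithStats(bl)
    for i in range(1,nl):
        if st[i,4]>8: print("blk",st[i],ce[i]+[x0,y0])
  print("tip top",plane("top",230+281/5-.4,170+534/5-.4,.014),"tip scene",plane("scene",190+117/5-.4,160+247/5-.4,.014))
E
python3 m.py
```

```text
top disc [ 0.5463 -0.0429  0.1   ] [ 0.5467 -0.0429  0.1211] 35 [0.1215 0.1211 0.121  0.1211 0.121  0.1213 0.1219 0.1212 0.1212 0.1214
 0.1208 0.1205 0.1205 0.1206 0.12   0.1203 0.1201 0.1211 0.1218 0.1216
 0.1214 0.1212 0.1211 0.1212 0.1206 0.1207 0.1208 0.1205 0.1201 0.1216
 0.1216 0.1214 0.122  0.1214 0.1251]
red [ 59  16  22  24 406] [299.4729 197.2094]
red [ 24  30  26  23 464] [266.7931 210.1509]
red [80 61  8  8 35] [313.0286 234.6571]
red [ 38  64  22  22 380] [278.7105 244.5605]
blk [84 56  6  8 38] [316.4474 229.6842]
scene disc [ 0.5488 -0.0452  0.1   ] [ 0.5486 -0.0451  0.1204] 31 [0.122  0.1207 0.12   0.1197 0.1194 0.1212 0.1212 0.1213 0.1211 0.1208
 0.1201 0.1193 0.1192 0.1188 0.1171 0.1173 0.1205 0.1211 0.1213 0.1213
 0.1212 0.1218 0.1219 0.1221 0.1201 0.1175 0.1187 0.1196 0.1183 0.1202
 0.1229]
red [ 76  21  26  38 693] [278.1818 199.5541]
red [ 40  27  23  30 550] [241.5273 200.4782]
red [ 76  62  24  30 554] [277.4079 236.1011]
red [44 79  9  8 48] [237.8542 242.5833]
blk [42 58  7 14 70] [235.2    223.9143]
tip top [ 0.3801 -0.0381  0.014 ] tip scene [ 0.3867 -0.0494  0.014 ]
```

```bash
python3 - <<'E'
from h import *
P,e=tri((235.2,223.9),(316.45,229.7));print("handle",P,e,plane("top",316.45,229.7,.138),plane("scene",235.2,223.9,.138))
for n,(y0,y1,x0,x1) in(("top",(256,285,272,305)),("scene",(195,225,205,235))):
    img=cv2.imread(f"pics/{n}0.png")[y0:y1,x0:x1]
    cv2.imwrite(f"pics/tip_{n}.png",cv2.resize(img,None,fx=18,fy=18,interpolation=cv2.INTER_CUBIC))
    hsv=cv2.cvtColor(img,cv2.COLOR_BGR2HSV)
    m=((hsv[...,1]<75)&(hsv[...,2]>60)).astype(np.uint8)
    for r in m: print("".join(".#"[i] for i in r))
E
```

```text
handle [ 0.5145 -0.1228  0.1379] 0.0003995821860415713 [ 0.5146 -0.1226  0.138 ] [ 0.5144 -0.1229  0.138 ]
######...########################
#################################
#################################
.################################
....##########################...
......#.####################.....
..........###########.##.........
..........#########..............
..........#########..............
.........###########.............
.........###########.............
.........###########.............
.........###########.............
.........###########.............
.........###########.............
.........###########.............
..........##########.............
..........#########..............
...........#######...............
............#####................
.............###.................
.................................
.................................
.................................
.................................
.................................
.................................
.................................
.................................
.......
[... 222 characters left out ...]
.............#....
.........................#....
.............###.........##...
..........########......###...
.........###########...####...
........####################..
.........###################..
.........###################..
..........##################..
..........###################.
.............####..##########.
..................############
..................############
..................############
.................#############
.................###########..
.................##########...
................###########...
................###########...
................###########...
................###########...
...............############...
...............############...
```

```bash
python3 - <<'E'
import cv2,numpy as np
a=cv2.imread("pics/tip_top.png");b=cv2.imread("pics/tip_scene.png")
h=max(a.shape[0],b.shape[0]);f=lambda i:cv2.resize(i,(390,int(i.shape[0]*390/i.shape[1])))
a,b=f(a),f(b);o=np.zeros((400,780,3),np.uint8);o[:a.shape[0],:390]=a;o[:b.shape[0],390:]=b[:400]
cv2.imwrite("pics/tips.png",o)
E
```

```text
(no output)
```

View pics/tips.png

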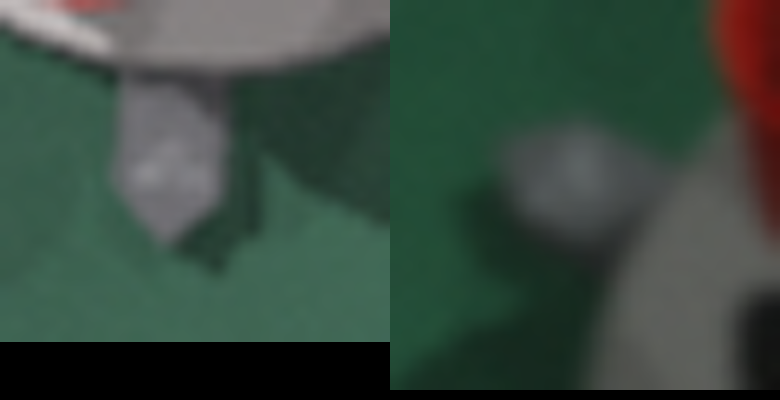

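```bash
python3 - <<'E'
from h import *
a=plane("top",299.6,196.4,.1);b=plane("top",278.7,244.4,.1);print("pots",a,b,"mid",(a+b)/2,np.linalg.norm(a-b))
a=plane("scene",241.4,196.3,.1);b=plane("scene",277.8,232.0,.1);print("pots",a,b,"mid",(a+b)/2,np.linalg.norm(a-b))
t=plane("top",286,276.2,.014);c=plane("top",286,264,.014);print(t,c)
for ax in ([.5465,-.043],[.548,-.0445],[.547,-.044]):
    d=t[:2]-ax;print(np.hypot(*d),np.degrees(np.arctan2(*(d/1)[::-1])))
    h=np.array([.5145,-.1228])-ax;print(" handle",np.hypot(*h),np.degrees(np.arctan2(-h[1],-h[0])))
d=t-c;print("tab dir",np.degrees(np.arctan2(d[1],d[0])))
for ang in (178,180,-178): 
    a=np.radians(ang);print(ang,proj("scene",[.547+.167*np.cos(a),-.044+.167*np.sin(a),.014]),proj("top",[.547+.167*np.cos(a),-.044+.167*np.sin(a),.014]))
E
```

```text
pots [ 0.6204 -0.0736  0.1   ] [ 0.4727 -0.0141  0.1   ] mid [ 0.5465 -0.0439  0.1   ] 0.15933147656054553
pots [ 0.4729 -0.016   0.1   ] [ 0.621  -0.0745  0.1   ] mid [ 0.5469 -0.0452  0.1   ] 0.15920402005159595
[ 0.3808 -0.0387  0.014 ] [ 0.4189 -0.0378  0.014 ]
0.16578686011228314 178.5195758885449
 handle 0.08597697366155664 68.14909093243146
0.16733148855497515 178.01939713049038
 handle 0.08516536854848929 66.83674452936701
0.16631545582959578 178.17963840957182
 handle 0.08523901688780794 67.58695945643652
tab dir -178.61661132422412
178 [212.9791 205.3639] [285.8222 276.4096]
180 [211.9911 206.7977] [287.6687 276.4938]
-178 [211.0575 208.2616] [289.517  276.5126]
```

```bash
python3 - <<'E'
from h import *
from scipy.spatial.transform import Rotation as R
o=bot.get_obs();q=o["orientation"];M=R.from_quat([q[1],q[2],q[3],q[0]]).as_matrix();print(M)
P,e=tri((280,182),(264.6,202.6));print("lid tip",P,e)
hg=np.array([.547,-.0445,.1])+.044*np.array([np.cos(np.radians(67.6)),np.sin(np.radians(67.6)),0]);print(hg)
d=P-hg;r=d[:2]@[np.cos(np.radians(67.6)),np.sin(np.radians(67.6))];print(r,d[2],np.arctan2(d[2],r),np.hypot(r,d[2]))
for th in(.6,.8,1.0,1.1):
    Q=hg+.084*np.array([np.cos(np.radians(67.6))*np.cos(th),np.sin(np.radians(67.6))*np.cos(th),np.sin(th)]);print(th,proj("scene",Q),proj("top",Q))
E
```

```text
[[-0.0003  0.2568  0.9665]
 [-0.0016  0.9665 -0.2568]
 [-1.     -0.0016  0.0001]]
lid tip [0.579  0.0262 0.19  ] 0.0033921229527225046
[ 0.5638 -0.0038  0.1   ]
0.03359897227960478 0.09001317281084784 1.213545617225925 0.09607945783423846
0.6 [289.3138 182.8003] [254.125 201.903]
0.8 [286.5471 182.3402] [257.2041 202.495 ]
1.0 [283.0936 182.8024] [261.1549 203.5936]
1.1 [281.1489 183.3824] [263.4095 204.3229]
```

Call:
{"method": "drive_tool", "body": {"delta_pos": [[0,-0.025,0.027],[0,-0.025,0.027],[0,-0.025,0.027],[0,-0.025,0.027],[0,-0.025,0.027],[0,-0.025,0.027],[0,-0.025,0.027],[0,-0.025,0.027],[0,-0.025,0.027],[0,-0.025,0.027]], "spin": [0,0,0,0,0,0,0,0,0,0], "fingers": 0, "newtons": 30}}

```text
clock: 1.35
tcp_pos: [0.3705, 0.3401, 0.3024]
orientation: [0.701, 0.091, 0.701, -0.092]
force: [-0.3, 0.1, -0.7]
finger_gap: 0.0006
```

Call:
{"method": "drive_tool", "body": {"delta_pos": [[0,-0.026,0.028],[0,-0.026,0.028],[0,-0.026,0.028],[0,-0.026,0.028],[0,-0.026,0.028],[0,-0.026,0.028],[0,-0.026,0.028],[0,-0.026,0.028],[0,-0.026,0.028],[0,-0.026,0.028],[0,0,0],[0,0,0]], "spin": [0,0,0,0,0,0,0,0,0,0,0,0]}}

```text
clock: 2.85
tcp_pos: [0.5735, 0.0188, 0.3022]
orientation: [0.701, 0.092, 0.702, -0.091]
force: [-0.4, 1.2, 0.8]
finger_gap: 0.0005
```

```bash
python3 - <<'E'
from h import *
i=bot.snapshot("scene");cv2.imwrite("pics/s2.png",cv2.resize(i[130:280,180:360],None,fx=4,fy=4,interpolation=cv2.INTER_CUBIC))
o=bot.get_obs();print(o["tcp_pos"],o["force"],o["clock"])
E
```

```text
[0.5734 0.0194 0.3023] [-0.4377 -0.1293 -0.3677] 2.9
```

View pics/s2.png

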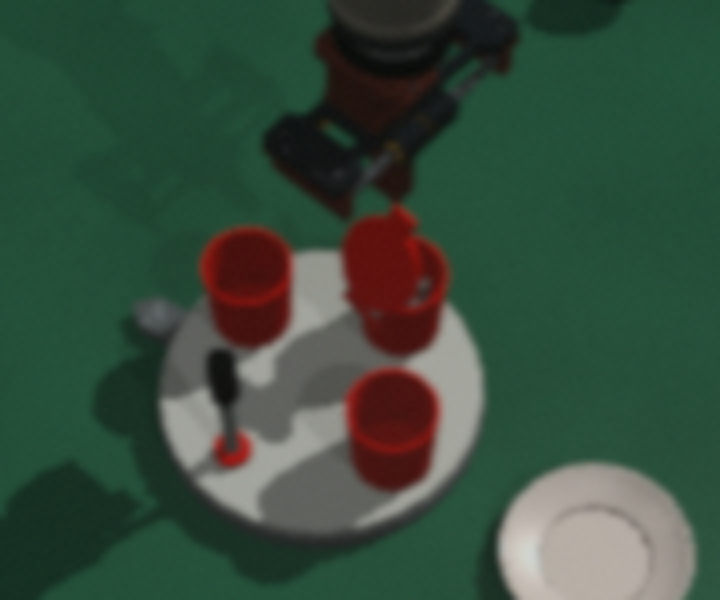

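Call:
{"method": "drive_tool", "body": {"delta_pos": [[0.01,-0.008,0],[0.02,0,0],[0.015,0,0],[0.01,0,0],[0.01,0,0],[0.01,0,0],[0.007,0,0],[0,0,0]], "spin": [0,0,0,0,0,0,0,0]}}

```text
clock: 3.9
tcp_pos: [0.5716, 0.0104, 0.2201]
orientation: [0.701, 0.092, 0.701, -0.092]
force: [-0.9, 0.0, 0.9]
finger_gap: 0.0005
```

```bash
python3 - <<'E'
from h import *
i=bot.snapshot("scene");cv2.imwrite("pics/s3.png",cv2.resize(i[130:280,180:360],None,fx=4,fy=4,interpolation=cv2.INTER_CUBIC))
o=bot.get_obs();print(o["tcp_pos"],o["force"],o["clock"])
E
```

```text
[0.5718 0.0105 0.2205] [-0.3634 -0.0425  0.0212] 3.95
```

View pics/s3.png

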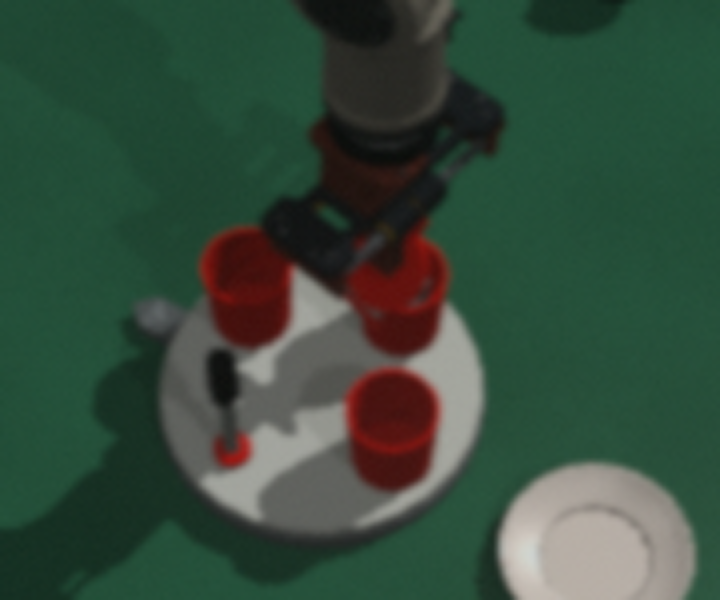

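Call:
{"method": "drive_tool", "body": {"delta_pos": [[0.006,0.006,0],[0.006,0.006,0],[0.006,0.006,0],[0.005,0.006,0],[0.005,0.006,0],[0.003,0.003,0],[0.002,0.002,0],[0,0,0]], "spin": [0,0,0,0,0,0,0,0]}}

```text
clock: 4.95
tcp_pos: [0.5809, 0.0443, 0.1876]
orientation: [0.701, 0.092, 0.701, -0.092]
force: [-0.1, 1.0, 0.3]
finger_gap: 0.0008
```

Call:
{"method": "drive_tool", "body": {"delta_pos": [[0.001,0,0],[0.001,0,0],[0.001,0,0],[0,0,0]], "spin": [0,0,0,0]}}

```text
clock: 5.45
tcp_pos: [0.5824, 0.0436, 0.187]
orientation: [0.702, 0.092, 0.7, -0.092]
force: [-1.7, -2.3, 15.1]
finger_gap: 0.0002
```

Call:
{"method": "drive_tool", "body": {"delta_pos": [[-0.01,0,0],[-0.03,0,0],[-0.04,0,0],[0,-0.03,-0.004],[0,-0.03,-0.004],[0,-0.03,-0.004],[0,-0.03,-0.004],[0,-0.03,-0.004],[0,-0.028,-0.003],[0,0,0],[0,0,0]], "spin": [0,0,0,0,0,0,0,0,0,0,0], "fingers": 0.0878}}

```text
clock: 6.82
tcp_pos: [0.5133, -0.1209, 0.2647]
orientation: [0.701, 0.092, 0.701, -0.091]
force: [-0.1, 0.9, -0.2]
finger_gap: 0.0878
```

```bash
python3 - <<'E'
from h import *
i=bot.snapshot("scene");j=bot.snapshot("top");cv2.imwrite("pics/s4.png",np.hstack([cv2.resize(i[140:280,190:330],(400,400),interpolation=cv2.INTER_CUBIC),cv2.resize(j[160:300,220:360],(400,400),interpolation=cv2.INTER_CUBIC)]))
o=bot.get_obs();print(o["tcp_pos"],o["force"],o["clock"])
E
```

```text
[ 0.5134 -0.1204  0.2646] [ 0.1946 -0.1291 -0.3034] 6.925
```

View pics/s4.png

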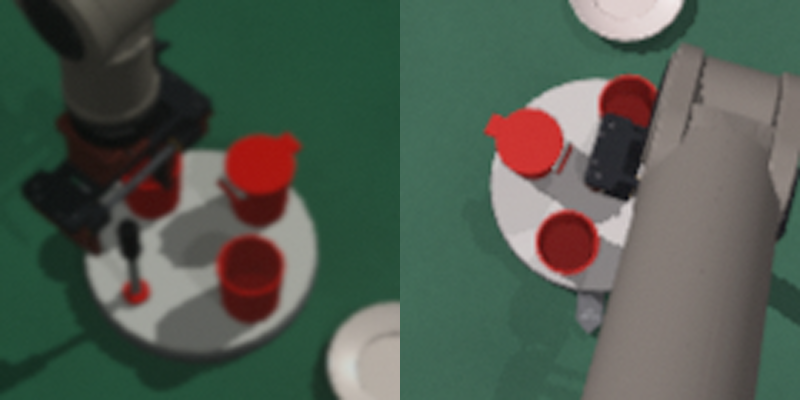

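Call:
{"method": "drive_tool", "body": {"delta_pos": [[0.015,-0.002,0.001],[0.02,0,0],[0.015,0,0],[0.01,0,0],[0.005,0,0],[0,0,0]], "spin": [0,0,0,0,0,0]}}

```text
clock: 7.68
tcp_pos: [0.5134, -0.1241, 0.1995]
orientation: [0.701, 0.092, 0.701, -0.092]
force: [0.9, -0.3, 0.0]
finger_gap: 0.088
```

Call:
{"method": "drive_tool", "body": {"delta_pos": [[0,0,0],[0,0,0],[0,0,0],[0,0,0],[0,0,0],[0,0,0]], "spin": [0,0,0,0,0,0], "fingers": 0, "newtons": 25}}

```text
clock: 8.43
tcp_pos: [0.5134, -0.124, 0.1996]
orientation: [0.701, 0.092, 0.701, -0.092]
force: [0.7, -0.1, 0.7]
finger_gap: 0.0311
```

```bash
python3 - <<'E'
from h import *
i=bot.snapshot("scene");cv2.imwrite("pics/s5.png",cv2.resize(i[140:280,190:330],(600,600),interpolation=cv2.INTER_CUBIC))
o=bot.get_obs();print(o["tcp_pos"],o["force"],o["clock"],o["finger_gap"])
E
```

```text
[ 0.5133 -0.124   0.1996] [ 0.3578  0.7828 -0.9059] 8.475 0.027151527711654758
```

View pics/s5.png

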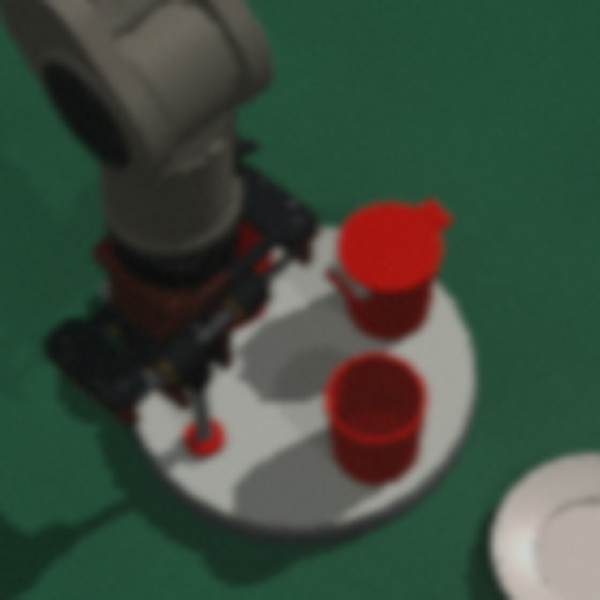

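Fingers surround the handle and the lid is flat; let them finish closing.

Call:
{"method": "drive_tool", "body": {"delta_pos": [[0,0,0],[0,0,0],[0,0,0]], "spin": [0,0,0]}}

```text
clock: 8.85
tcp_pos: [0.514, -0.122, 0.1996]
orientation: [0.701, 0.092, 0.701, -0.09]
force: [1.6, 6.4, -1.4]
finger_gap: 0.0215
```

```bash
cat > arc.py <<'E'
from h import *
import sys
from scipy.spatial.transform import Rotation as R
def rows(p0,a0,a1,n,ax=np.array([.547,-.0445]),r=.085):
    q=bot.get_obs()["orientation"];M=R.from_quat([q[1],q[2],q[3],q[0]]).as_matrix()
    y=M[:2,1];z=M[:2,2];c=np.array(p0);out=[]
    for a in np.radians(np.linspace(a0,a1,n+1)[1:]):
        d=ax+r*np.array([np.cos(a),np.sin(a)])-c;v=np.round([y@d,z@d],4);out.append([0,*v.tolist()]);c=c+y*v[0]+z*v[1]
    print(out,c)
if __name__=="__main__":
    rows([.5137,-.1235],-112.4,-60,12);rows([.5895,-.1181],-60,-1.4,12)
E
python3 arc.py
```

```text
[[0, 0.0, 0.0072], [0, -0.0001, 0.0065], [0, 0.0004, 0.0065], [0, 0.0008, 0.0064], [0, 0.0014, 0.0063], [0, 0.0018, 0.0062], [0, 0.0023, 0.0061], [0, 0.0028, 0.0058], [0, 0.0031, 0.0057], [0, 0.0037, 0.0054], [0, 0.004, 0.005], [0, 0.0044, 0.0048]] [ 0.5895 -0.1181]
[[0, 0.0053, 0.0049], [0, 0.0057, 0.0045], [0, 0.0061, 0.0039], [0, 0.0064, 0.0034], [0, 0.0066, 0.0029], [0, 0.0069, 0.0023], [0, 0.0071, 0.0017], [0, 0.0071, 0.001], [0, 0.0072, 0.0005], [0, 0.0073, -0.0001], [0, 0.0072, -0.0008], [0, 0.0071, -0.0014]] [ 0.632  -0.0466]
```

Call:
{"method": "drive_tool", "body": {"delta_pos": [[0,0,0.007],[0,0,0.0065],[0,0.0004,0.0065],[0,0.0008,0.0064],[0,0.0014,0.0063],[0,0.0018,0.0062],[0,0.0023,0.0061],[0,0.0028,0.0058],[0,0.003,0.0057],[0,0.0037,0.0054],[0,0.004,0.005],[0,0.0044,0.0048]], "spin": [0,0,0,0,0,0,0,0,0,0,0,0]}}

```text
clock: 10.35
tcp_pos: [0.5886, -0.1177, 0.1996]
orientation: [0.7, 0.092, 0.702, -0.091]
force: [-4.8, 4.1, 4.8]
finger_gap: 0.0215
```

```bash
python3 - <<'E'
from h import *
o=bot.get_obs();print(o["tcp_pos"],o["force"],o["clock"],o["finger_gap"])
E
```

```text
[ 0.5886 -0.1177  0.1996] [-4.8197  4.1112  4.7672] 10.35 0.021493540749226398
```

Going round cleanly, forces small.

Call:
{"method": "drive_tool", "body": {"delta_pos": [[0,0.0053,0.0049],[0,0.0057,0.0045],[0,0.006,0.004],[0,0.0064,0.0034],[0,0.0066,0.0029],[0,0.0069,0.0023],[0,0.007,0.0017],[0,0.007,0.001],[0,0.0072,0.0005],[0,0.0073,0],[0,0.0072,-0.0008],[0,0.0071,-0.0014]], "spin": [0,0,0,0,0,0,0,0,0,0,0,0]}}

```text
clock: 11.85
tcp_pos: [0.6318, -0.0474, 0.1996]
orientation: [0.701, 0.092, 0.701, -0.092]
force: [-3.6, -2.1, 3.7]
finger_gap: 0.0216
```

Call:
{"method": "drive_tool", "body": {"delta_pos": [[0,0,0],[0,0,0],[0,0,0]], "spin": [0,0,0]}}

```text
clock: 12.22
tcp_pos: [0.6318, -0.0473, 0.1996]
orientation: [0.701, 0.092, 0.701, -0.091]
force: [-2.8, 2.0, 3.4]
finger_gap: 0.0215
```

```bash
python3 - <<'E'
from h import *
i=bot.snapshot("scene");j=bot.snapshot("top");cv2.imwrite("pics/s6f.png",i);cv2.imwrite("pics/t6f.png",j)
cv2.imwrite("pics/s6.png",np.hstack([cv2.resize(i[150:280,190:320],(400,400),interpolation=cv2.INTER_CUBIC),cv2.resize(j[170:300,220:350],(400,400),interpolation=cv2.INTER_CUBIC)]))
o=bot.get_obs();print(o["tcp_pos"],o["force"],o["clock"],o["finger_gap"])
E
```

```text
[ 0.6318 -0.0475  0.1997] [-2.8662  0.719   3.3482] 12.325 0.02172378474986005
```

View pics/s6.png

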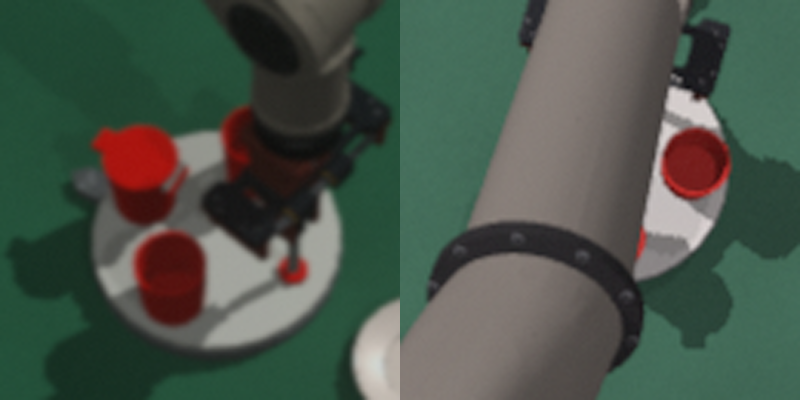

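```bash
python3 - <<'E'
from h import *
ax=np.array([.547,-.0445])
def A(P,off): d=P[:2]-ax;print(P,np.hypot(*d),(np.degrees(np.arctan2(d[1],d[0]))+off)%360)
i=cv2.imread("pics/s6f.png");hsv=cv2.cvtColor(i,cv2.COLOR_BGR2HSV)
m=((hsv[...,1]>150)&((hsv[...,0]<10)|(hsv[...,0]>170))&(hsv[...,2]>130)).astype(np.uint8);m[:,:215]=0;m[:,255:]=0;m[:185]=0;m[225:]=0
for r in m[185:225,215:255]: print("".join(".#"[x] for x in r))
A(plane("scene",190+(141-.5)/3.077,150+(157-.5)/3.077,.107),0)
A(plane("scene",190+170/3.077,150+264/3.077,.1),-90)
A(plane("top",220+296/3.077,170+162/3.077,.1),-90)
A(np.array(bot.get_obs()["tcp_pos"]),180)
E
```

```text
........................................
........................................
........................................
........................................
........................................
........................................
..................#####.................
.........#.....###########..............
........####################............
.......######################...........
......#########################.........
......#########################.........
......##########################........
........########################........
.........#######################........
.........#######################........
.........#######################........
.........########################.......
.........#######################........
.........#######################........
..........######################........
..........#####################.........
...........###################..........
............#################...........
.............##############.............
...............#########................
........................................
........................................
........................................
........................................
........................................
........................................
........................................
........................................
........................................
........................................
........................................
........................................
........................................
........................................
[ 0.4681 -0.0409  0.107 ] 0.07898541054456405 177.38885820048668
[ 0.5452 -0.126   0.1   ] 0.08150665376504643 178.75012099252237
[ 0.541  -0.1249  0.1   ] 0.08062846961619194 175.7196315074736
[ 0.6318 -0.0475  0.1997] 0.08487429166764356 177.99487546452264
```

Call:
{"method": "drive_tool", "body": {"delta_pos": [[0,0,0],[0,0,0],[0,0,0],[0,0,0]], "spin": [0,0,0,0]}}

```text
clock: 12.82
tcp_pos: [0.6318, -0.0476, 0.1997]
orientation: [0.701, 0.092, 0.701, -0.092]
force: [-2.4, 1.7, 2.1]
finger_gap: 0.0218
```

```bash
python3 - <<'E'
from workcell import bot
o=bot.get_obs();print(o["tcp_pos"],o["force"],o["finger_gap"]);print(bot.close_job())
E
```

```text
[ 0.63179617 -0.04756753  0.19967058] [-2.43791555  1.71363318  2.11676974] 0.02181034696944044
the job is handed in; nothing more can be done
None
```

I shut the lid with closed fingertips, then gripped the handle at a 25 N setting. I turned the turntable about 111° anticlockwise, so the lidded pot stands at the pointer, and handed the job in at about 12.8 s with the handle still held. No verdict was reported.

- **Lid:** In the pictures after closing and after turning, it lies flat. When I pressed it shut, the fingertips stopped at its 107 mm shut height with 15 N of push.
- **Pot position:** The pot's bearing from the axis came out at 177.4° from the lid, 178.8° and 175.7° from an open pot in the scene and top views, and 178.0° from the gripper position. The 175.7° reading came from a partly hidden, hand-read view. I take the pointer to be at about 178 to 178.6°, so the pot should be 1 to 2 mm off, and 4 mm at worst, against the 10 mm allowed.
- **Pointer direction:** One estimate disagreed: the outline of the pointer tab gave 181.4°. I treated it as noise because the tab is only about 20 pixels long. If it were right, the pot would be about 5 mm off, or up to 8 mm on the 175.7° reading, still within the limit.
- **Grip:** The fingers stopped at 21.8 mm on the 22 mm sleeve, and the gripper position did not change over the last rows.
- **Bystanders:** The arm stayed clear of the mallet, saucer and yellow pegs on its planned path. I did not measure their positions again at the end.

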